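# Clear the gel illuminator's cover and hold it open at 45 degrees

## Robot

A 7-joint arm with a two-finger parallel gripper is mounted at the origin on a cart in front of the work surface, level with it; the furniture and walls round the work are solid. World frame = base frame: x ahead of the robot, y to its left, z up, the work surface at z = 0. Lengths are in m, angles in rad, forces in N, time in s.
With the tool pointing down it reaches from about 0.425 to 0.925 m from the base axis. Payload 6.8 kg.
Tool frame: the origin (TCP) lies at the very end of the fingers, on their centre line; the grasp point (between the pads) lies 19 mm behind it; z points along the fingers, y is the line along which they close (so a half turn about z gives the same grasp; the last joint's range is limited). The gripper opens to 85 mm and grips with 20 to 120 N. Pads are 22 mm wide; open, the fingers measure 114 mm over their backs; the gripper's body (76 mm by 85 mm) begins 54 mm behind the grasp point. The pads swing forward as they close: fully open they stand 13 mm farther back than shut.
Start: joints at [-1.36, 0.477, 0.022, 1.555, -0.011, 1.109, -0.083], TCP at [0.212, 0.641, 0.231] pointing down, gripper open.
Joint ranges: [-2.96, 2.96], [-0.34, 2.1], [-1.41, 1.46], [0.24, 2.44], [-1.37, 4.51], [0.17, 1.92], [-2.96, 2.96]. Speed limits (rad/s): [2.39, 2.39, 3.14, 3.14, 3.14, 3.14, 3.14].

## Interface

Orientations are given as a unit quaternion [w, x, y, z].
In Python, from station import bot gives the robot as it stands.
- The arm moves only by the tool apply_moves, never from a script. Its argument "deltas" is a list of rows, each a list of 3 entries, a list of its own where there are three numbers: the closure, from 0 (fully open) to 1 (shut), then the shift along the tool's x, y, z in units of 0.2 m (1.0 is 0.2 m), then the turn about the tool's z in units of 2 pi rad (1.0 is 2 pi rad). A call has 1 to 12 rows; each row is the pose to reach, as a shift and turn from the pose commanded when the call began, along the tool's axes at that moment, turning the shorter way round; what a row does not reach only later rows make up. A row lasts 1/10 s, in which the tool goes at most 50 mm and 8.59 degrees, less where a joint would pass 70% of its speed; a pose out of reach is approached as far as the arm can. A call with a number of a shift or a turn outside -1 to 1 is refused whole. A call with a gripper value outside its range is refused whole. The fingers move at their own pace and stop on an object; "squeeze" is the grip in N (left out, the last holds). Time passes only in rows, so rows that repeat a pose let the fingers close. It gives the time, the measured TCP pose, the force, the opening and the grip force at its end, in the units of the state.
- bot.get_obs(): the state, without advancing time (a new reading comes with each control period).
- bot.read_camera(name): name is "scene" or "top" or "wrist"; returns a dict with "color" (400x640x3 uint8, red, green, blue), "intrinsics" (3x3 intrinsics, pixels), "pose" (4x4, takes a point from camera to world coordinates); the wrist camera has in their place "hand_eye" (4x4, takes a point from camera to tool coordinates, whose origin is the TCP and whose axes are the flange's). Camera axes: x right, y down, z forward; pixel columns grow to the right and rows downward; lengths in m; the calibration is good to about 2 mm. A picture is of the moment at which its call begins: read the wrist's pose just before it. There is no depth.
- bot.hand_in(): hands the job in; it is judged then, once.
Trained networks look in a picture, given as the dict that the camera call returned (one of the last four; its "shot" number tells which), for a name from the list of things; names that differ only in an ending like _2 or _b are one class to them, and where a whole thing is asked for, a point or a joint stands for the part that bears it (a point fixed in the world has none). Each returns a list of dicts, best first, with "confidence" (0 to 1); they miss things now and then, are a little off and sometimes report something else, mostly with a low value. They report only what shows in the picture. A call takes as long as a camera call. They do not tell look-alikes from the thing itself.
- bot.look_for(picture, target): "point" ([x, y, z] in m, in world coordinates, good to about 4 mm: the middle of the surface that is visible of it).
The state is a dict: "t": time; "q": joint angles; "joint_vel": joint speeds; "joint_torque": joint torques, N m; "eef_pos": TCP position; "tool_rot": TCP orientation; "contact_force": force on the tool from outside, world axes, zero at the start; "torque": the same for the moment, N m; "gripper_width": opening from 0.0 (shut) to 1.0 (fully open); "grasp_force": force on a finger pad.
Only numpy, scipy, OpenCV 4.12 (cv2) and the standard library are available. Lean on these libraries where they do the work, as an engineer would, in place of code of your own. Each camera call takes 0.05 s, during which the arm holds its last target. There are 200 camera calls.

## Task

Five used, snipped-off microtube caps lie on the closed cover of the small gel illuminator: with the scraper block, sweep them all off the cover into the steel tray beside it, without the arm or gripper touching a cap, and stand the block back upright on the worktop. Then raise the cover, which falls shut by itself, to 45 degrees (give or take 6) and finish while still holding it there with the gripper, so that a colleague can work on a gel beneath it and look down through its amber pane. Do not raise the cover while caps lie on it, do not let it drop, and leave the bottle, tube rack and tape roll behind it where they are.

Things in the scene. Friction and masses are not known exactly. Their poses are not given: they have to be found in the camera images.
- illuminator: gel illuminator, fixed; white housing 118 (x) x 150 (y) mm. Origin: centre of its underside, on the worktop; x axis from its front (switch and dial, robot side) to its back (hinge). The closed cover is flat, top face 55 mm above the worktop, from x = -57 to +51 and y = -89 to +89 mm (14 mm past the housing each side). The pull stands at x = -46; from x = -33 to +48 the top is bare but for the caps
- cover (a joint): opening angle of the amber cover (108 x 178 x 5 mm, 0.24 kg), rad: 0 closed and flat, 0.785 = 45 degrees, stop at 1.25. It hinges at its back along the illuminator's y axis and the front edge rises. At any angle it falls shut when released
- pull (a point): centre of the round steel bar of the cover's D-shaped pull: 9 mm thick, 80 mm long along the illuminator's y axis, on two posts, 35.5 mm above the cover's top face (90.5 mm above the worktop when closed). With the cover shut it lies 101 mm in front of the hinge line and 38 mm above it; it turns about the hinge with the cover. The bar can turn between the fingers
- cover_hinge (a point): middle of the cover's hinge line, at x = +55 mm, y = 0, z = 52.5 mm in the illuminator's frame
- scraper_center (a point): centre, half-way up, of the loose scraper block: 63 mm tall, 70 mm long (its x axis), 0.13 kg. Rubber sole 70 x 26 mm, clamp strip 66 x 30 mm from 9.5 to 19.5 mm up, above that a grey grip 60 mm long, 20 mm thick (its y). Stands on its sole on the worktop to the left (+y) of the illuminator, long axis within 25 degrees of the illuminator's x axis; a monitor stands between it and the robot
- tray: loose stainless tray 96 (x) x 120 (y) x 28 mm, walls 3 mm, 0.35 kg, axes parallel to the illuminator's, origin at the centre of its underside. It stands on the worktop against the illuminator's right side (-y), its near wall tucked under the overhanging side of the cover
- cap1: snipped-off white microtube cap, 13 mm disc with a plug, 6 mm tall, 15 mm over its hinge stub, 10 g; loose on the cover, nearer the front (x = -10 to 0 mm, y within 50 mm of the middle in the illuminator's frame). Origin: centre of its underside
- cap2: snipped-off white microtube cap, 13 mm disc with a plug, 6 mm tall, 15 mm over its hinge stub, 10 g; loose on the cover, nearer the back (x = +18 to +28 mm, y within 50 mm of the middle in the illuminator's frame). Origin: centre of its underside
- cap3: snipped-off white microtube cap, 13 mm disc with a plug, 6 mm tall, 15 mm over its hinge stub, 10 g; loose on the cover, nearer the front (x = -10 to 0 mm, y within 50 mm of the middle in the illuminator's frame). Origin: centre of its underside
- cap4: snipped-off white microtube cap, 13 mm disc with a plug, 6 mm tall, 15 mm over its hinge stub, 10 g; loose on the cover, nearer the back (x = +18 to +28 mm, y within 50 mm of the middle in the illuminator's frame). Origin: centre of its underside
- cap5: snipped-off white microtube cap, 13 mm disc with a plug, 6 mm tall, 15 mm over its hinge stub, 10 g; loose on the cover, nearer the front (x = -10 to 0 mm, y within 50 mm of the middle in the illuminator's frame). Origin: centre of its underside
- reagent: bystander: small round reagent bottle 40 x 40 x 62 mm with a white cap, behind and to the right of the illuminator; origin at the centre of its underside
- tube_rack: bystander: rack of tubes 76 x 125 x 54 mm, behind the illuminator; origin at the centre of its underside
- tape: bystander: roll of label tape 55 mm across, 19 mm tall, lying behind and to the left; origin at the centre of its underside
There are look-alikes about, which are no part of the job. There is more than one size of the part that bears scraper_center; the job needs the smallest.

How it is judged:
By the outcome, as a careful person would: the job done as asked, in the order asked, and still so for the second after the job is handed in, while the arm keeps its last pose, push and grip.
It also fails if it takes over 61 s, if anything falls off the work surface, if the arm or the gripper's body presses on something with over 40 N, if the wrist force passes 120 N, or if a joint passes its speed limit or range.

## Working session

There is one attempt and no reset: what is moved stays moved. The work goes in short steps, Python scripts to look and compute and a tool call to move; the robot and the scene stay as the last step left them, time stands still between calls to the robot, and variables do not carry over. Pictures are saved under pics/ and viewed, at most 10 in all, crops included, and the job is handed in when it is done.

Besides the shell and the picture viewer there is one more tool, called after "Call:" by a JSON object that holds its "op" and its "data". apply_moves: Moves the arm, as the interface text tells. Its arguments: {"type":"object","properties":{"deltas":{"type":"array","items":{"type":"array"}},"squeeze":{"type":"number"}},"required":["deltas"]}

```bash
ls; mkdir -p pics; python3 - <<'E'
from station import bot
import cv2,numpy as np
o=bot.get_obs();print(o['t'],o['eef_pos'],o['tool_rot'])
for c in ['scene','top']:
    p=bot.read_camera(c);cv2.imwrite(f'pics/{c}1.png',p['color'][:,:,::-1])
    print(c,p['intrinsics'].round(1).tolist(),p['pose'].round(3).tolist())
    for n in ['illuminator','cover','pull','scraper_center','tray','cap1','reagent','tube_rack','tape']:
        print(n,[(np.round(d['point'],3).tolist(),round(d['confidence'],2)) for d in bot.look_for(p,n)])
E
```

```text
pics
0.0 [0.21137519 0.64040524 0.23031623] [-8.65338538e-05  1.58725851e-01  9.87322251e-01 -9.32764964e-04]
scene [[383.3, 0.0, 321.1], [0.0, 383.3, 198.7], [0.0, 0.0, 1.0]] [[0.609, -0.504, 0.612, 0.089], [-0.793, -0.375, 0.481, -0.536], [-0.013, -0.778, -0.628, 0.644], [0.0, 0.0, 0.0, 1.0]]
illuminator [([0.537, -0.226, 0.056], 0.64)]
cover [([0.554, -0.224, 0.054], 0.9)]
pull [([0.56, -0.221, 0.053], 0.84)]
scraper_center [([0.625, 0.006, 0.051], 0.68), ([0.545, -0.064, 0.041], 0.64)]
tray [([0.584, -0.354, 0.004], 0.92)]
cap1 [([0.545, -0.065, 0.037], 0.72)]
reagent [([0.691, -0.361, 0.033], 0.68)]
tube_rack [([0.742, -0.229, 0.037], 0.65), ([0.544, -0.062, 0.043], 0.44)]
tape [([0.728, -0.096, 0.018], 0.77)]
top [[482.9, 0.0, 323.7], [0.0, 482.9, 201.5], [0.0, 0.0, 1.0]] [[0.027, -0.992, 0.123, 0.45], [-1.0, -0.026, 0.009, -0.1], [-0.005, -0.123, -0.992, 1.361], [0.0, 0.0, 0.0, 1.0]]
illuminator [([0.565, -0.211, 0.056], 0.66)]
cover [([0.566, -0.215, 0.057], 0.77), ([0.695, -0.352, 0.04], 0.57)]
pull [([0.563, -0.213, 0.055], 0.67)]
scraper_center [([0.645, 0.018, 0.082], 0.86), ([0.542, -0.052, 0.059], 0.66), ([0.476, 0.2, 0.087], 0.65)]
tray [([0.58, -0.366, 0.007], 0.74), ([0.544, -0.055, 0.057], 0.61)]
cap1 []
reagent [([0.698, -0.353, 0.038], 0.68), ([0.731, -0.087, 0.019], 0.43)]
tube_rack [([0.758, -0.213, 0.036], 0.68)]
tape [([0.731, -0.086, 0.021], 0.56)]
```

View pics/scene1.png

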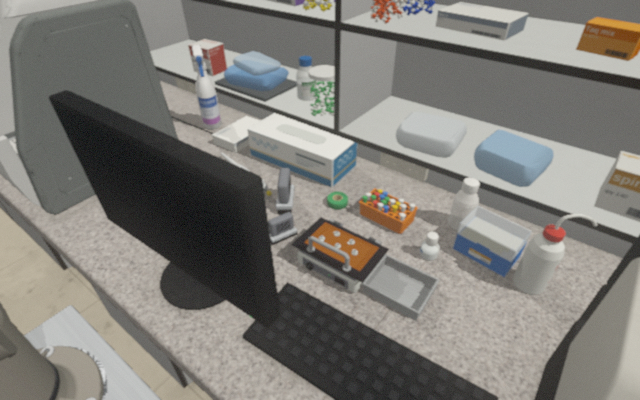

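View pics/top1.png

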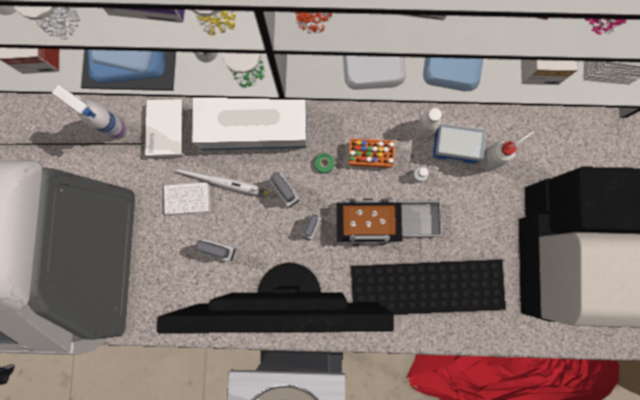

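```bash
cat > h.py <<'E'
from station import bot
import cv2,numpy as np
def ray(p,uv,T=None):
    T=p['pose'] if T is None else T
    d=T[:3,:3]@np.linalg.inv(p['intrinsics'])@[uv[0],uv[1],1]
    return T[:3,3],d/np.linalg.norm(d)
def onz(p,uv,z,T=None):
    o,d=ray(p,uv,T); return (o+d*(z-o[2])/d[2]).round(4)
def tri(r1,r2):
    A=sum(np.eye(3)-np.outer(d,d) for o,d in(r1,r2));b=sum((np.eye(3)-np.outer(d,d))@o for o,d in(r1,r2))
    return np.linalg.solve(A,b).round(3)
def crop(p,x0,y0,w,h,s,name):
    c=cv2.resize(p['color'][y0:y0+h,x0:x0+w,::-1],None,fx=s,fy=s,interpolation=cv2.INTER_CUBIC);cv2.imwrite('pics/'+name,c)
E
python3 - <<'E'
from h import *
t=bot.read_camera('top');s=bot.read_camera('scene')
a=cv2.resize(t['color'][160:270,190:450,::-1],None,fx=3,fy=3,interpolation=cv2.INTER_CUBIC)
b=cv2.resize(s['color'][165:255,220:480,::-1],None,fx=3,fy=3,interpolation=cv2.INTER_CUBIC)
cv2.imwrite('pics/mont.png',np.vstack([a,b]))
for u,v in [((393,308),(262,155)),((158,318),(57,95)),((132,185),(135,5))]: print(tri(ray(t,u),ray(s,v)))
E
```

```text
[ 0.362 -0.233  0.391]
[0.322 0.241 0.361]
[0.562 0.283 0.462]
```

View pics/mont.png

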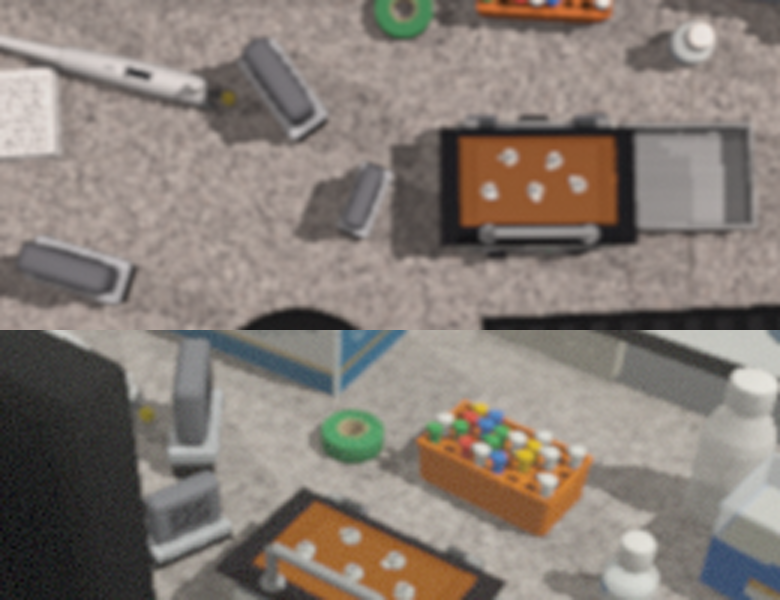

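```bash
cat >> h.py <<'E'
from scipy.spatial.transform import Rotation as Ro
def pose():
    o=bot.get_obs();q=o['tool_rot'];R=Ro.from_quat([q[1],q[2],q[3],q[0]]).as_matrix()
    return np.array(o['eef_pos']),R,o
def yaw(R): return np.degrees(np.arctan2(R[1,1],R[0,1]))  # heading of tool y
def plan(*ts):
    P,R,o=pose();print('t',round(o['t'],2),'P',P.round(4),'yawY',round(yaw(R),2),'F',np.round(o['contact_force'],1))
    for x,y,z,a in ts:
        d=(a-yaw(R)+90)%180-90
        print((x,y,z,a),'->',(R.T@(np.array([x,y,z])-P)/.2).round(3).tolist(),'turn',round(-d/360,4),'rows>=',np.ceil(max(np.linalg.norm(np.array([x,y,z])-P)/.05,abs(d)/8.59)))
E
python3 - <<'E'
from h import *
t=bot.read_camera('top')
f=lambda x,y,z:onz(t,(190+x/3,160+y/3),z)
for c in [(441,130),(636,130),(636,243),(441,243)]: print(f(*c,.055))
print('caps',[f(*c,.058)[:2] for c in [(510,157),(554,160),(489,191),(536,190),(578,184)]])
print('scr',f(355,227,.063),f(375,168,.063)); print('tray',f(750,125,.028),f(753,228,.028))
plan((.21,.64,.6,75),(.43,.35,.6,75),(.53,-.05,.5,72))
E
```

```text
[ 0.6083 -0.1249  0.055 ]
[ 0.613  -0.3017  0.055 ]
[ 0.5107 -0.3024  0.055 ]
[ 0.506  -0.1273  0.055 ]
caps [array([ 0.585 , -0.1877]), array([ 0.5833, -0.2275]), array([ 0.5537, -0.1694]), array([ 0.5558, -0.2116]), array([ 0.5622, -0.2494])]
scr [ 0.5178 -0.0499  0.063 ] [ 0.5713 -0.0662  0.063 ]
tray [ 0.6238 -0.4112  0.028 ] [ 0.5286 -0.4137  0.028 ]
t 1.15 P [0.2116 0.641  0.2313] yawY 71.73 F [-0.7  0.2 -0.1]
(0.21, 0.64, 0.6, 75) -> [0.006, -0.007, -1.843] turn -0.0091 rows>= 8.0
(0.43, 0.35, 0.6, 75) -> [-1.493, -1.039, -1.843] turn -0.0091 rows>= 11.0
(0.53, -0.05, 0.5, 72) -> [-2.595, -2.782, -1.344] turn -0.0007 rows>= 17.0
```

Call:
{"op": "apply_moves", "data": {"deltas": [[0,[0,0,-0.25],0],[0,[0,0,-0.5],0],[0,[0,0,-0.75],0],[0,[0,0,-1],0]]}}

```text
t: 1.55
eef_pos: [0.2115, 0.6406, 0.4336]
tool_rot: [0.0, 0.159, 0.987, 0.0]
contact_force: [0.5, 0.9, 0.1]
gripper_width: 1.0
grasp_force: 0.0
```

Call:
{"op": "apply_moves", "data": {"deltas": [[0,[0,0,-0.25],0],[0,[0,0,-0.5],0],[0,[0,0,-0.7],0],[0,[-0.15,-0.1,-0.85],0],[0,[-0.35,-0.25,-0.85],0],[0,[-0.55,-0.4,-0.85],0],[0,[-0.75,-0.55,-0.85],0]]}}

```text
t: 2.25
eef_pos: [0.3204, 0.4878, 0.6015]
tool_rot: [0.0, 0.159, 0.987, 0.0]
contact_force: [0.9, -0.1, -0.1]
gripper_width: 1.001
grasp_force: 0.0
```

```bash
python3 -c "
from h import *
plan((.43,.35,.6,75),(.5,.12,.6,75),(.53,-.05,.5,72));print(bot.get_obs()['q'])"
```

```text
t 2.25 P [0.3204 0.4878 0.6015] yawY 71.75 F [ 0.9 -0.1 -0.1]
(0.43, 0.35, 0.6, 75) -> [-0.736, -0.483, 0.007] turn -0.009 rows>= 4.0
(0.5, 0.12, 0.6, 75) -> [-1.429, -1.465, 0.007] turn -0.009 rows>= 9.0
(0.53, -0.05, 0.5, 72) -> [-1.837, -2.226, 0.506] turn -0.0007 rows>= 12.0
[-1.1789358   0.22336707  0.11309287  1.1087307  -0.0257053   1.81013682
  0.17749101]
```

Call:
{"op": "apply_moves", "data": {"deltas": [[0,[-0.2,-0.14,0],0],[0,[-0.4,-0.27,0],0],[0,[-0.6,-0.45,0],0],[0,[-0.74,-0.6,0],0],[0,[-0.83,-0.8,0],0],[0,[-0.9,-1,0],0]]}}

```text
t: 2.85
eef_pos: [0.4284, 0.2408, 0.601]
tool_rot: [-0.0, 0.16, 0.987, -0.0]
contact_force: [0.6, -0.2, 0.8]
gripper_width: 1.002
grasp_force: 0.0
```

Call:
{"op": "apply_moves", "data": {"deltas": [[0,[-0.15,-0.2,0],0],[0,[-0.3,-0.4,0],0],[0,[-0.45,-0.6,0],0],[0,[-0.6,-0.8,0],0],[0,[-0.72,-0.96,0.08],0],[0,[-0.76,-1,0.25],0],[0,[-0.76,-1,0.5],0]]}}

```text
t: 3.55
eef_pos: [0.5108, 0.0023, 0.5023]
tool_rot: [0.003, 0.162, 0.987, 0.001]
contact_force: [0.9, 0.9, 0.6]
gripper_width: 0.992
grasp_force: 0.0
```

```bash
python3 - <<'E'
from h import *
plan((.545,-.058,.3,72))
P,R,o=pose();w=bot.read_camera('wrist');print(w['hand_eye'].round(3).tolist(),w['intrinsics'][0])
T=np.eye(4);T[:3,:3]=R;T[:3,3]=P;T=T@w['hand_eye'];np.save('T.npy',T)
print([(np.round(d['point'],3).tolist(),round(d['confidence'],2)) for d in bot.look_for(w,'scraper_center')])
cv2.imwrite('pics/w1.png',w['color'][:,:,::-1])
E
```

```text
t 3.55 P [0.5108 0.0023 0.5023] yawY 71.41 F [0.9 0.9 0.6]
(0.545, -0.058, 0.3, 72) -> [-0.253, -0.234, 1.012] turn -0.0016 rows>= 5.0
[[0.002, -0.951, -0.309, 0.08], [1.0, 0.002, -0.0, 0.0], [0.001, -0.309, 0.951, -0.144], [0.0, 0.0, 0.0, 1.0]] [343.92615856   0.         321.58664358]
[([0.637, 0.021, 0.083], 0.77), ([0.546, -0.046, 0.059], 0.76), ([0.481, 0.196, 0.084], 0.75)]
```

View pics/w1.png

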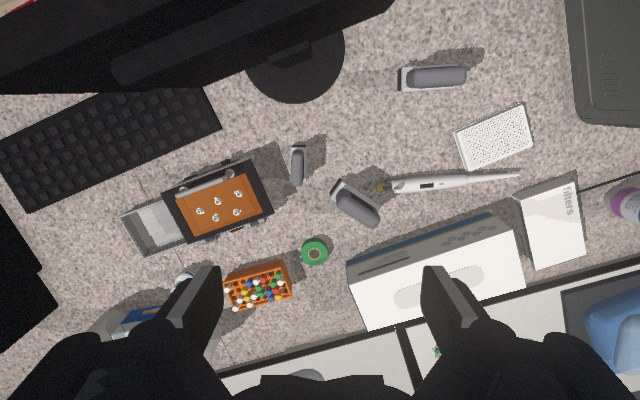

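Call:
{"op": "apply_moves", "data": {"deltas": [[0,[-0.06,-0.06,0.2],0],[0,[-0.12,-0.12,0.4],0],[0,[-0.18,-0.18,0.6],0],[0,[-0.25,-0.23,0.8],0],[0,[-0.25,-0.23,1],0],[0,[-0.25,-0.23,1],0]]}}

```text
t: 4.25
eef_pos: [0.5419, -0.0528, 0.2994]
tool_rot: [-0.003, 0.158, 0.987, -0.001]
contact_force: [-0.8, 0.6, 0.2]
gripper_width: 1.001
grasp_force: 0.0
```

```bash
python3 - <<'E'
from h import *
P,R,o=pose();w=bot.read_camera('wrist')
print(P,yaw(R),o['q'].round(2) if hasattr(o['q'],'round') else o['q'])
T=np.eye(4);T[:3,:3]=R;T[:3,3]=P;T=T@w['hand_eye'];np.save('T.npy',T)
for n in ['scraper_center','cap1']:print(n,[(np.round(d['point'],3).tolist(),round(d['confidence'],2)) for d in bot.look_for(w,n)])
cv2.imwrite('pics/w2.png',w['color'][:,:,::-1])
E
```

```text
[ 0.54192509 -0.05284955  0.29943582] 71.79583166385983 [-0.49  0.22  0.56  1.81 -0.12  1.15  1.37]
scraper_center [([0.481, 0.185, 0.084], 0.67), ([0.545, -0.053, 0.059], 0.56), ([0.634, 0.016, 0.08], 0.55)]
cap1 [([0.561, -0.245, 0.055], 0.68), ([0.559, -0.209, 0.059], 0.67), ([0.587, -0.227, 0.059], 0.52), ([0.552, -0.167, 0.06], 0.49), ([0.584, -0.187, 0.057], 0.45)]
```

View pics/w2.png

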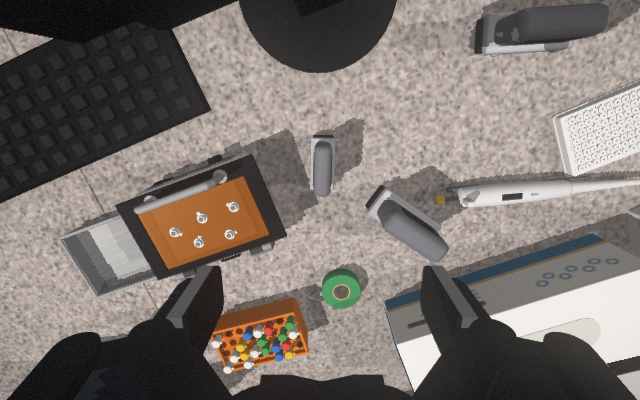

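```bash
python3 - <<'E'
from h import *
w=bot.read_camera('wrist');P,R,o=pose();T=np.load('T.npy')
f=lambda u,v,z:onz(w,(u,v),z,T)
# refine with a gray profile
g=cv2.cvtColor(w['color'],cv2.COLOR_RGB2HSV)
c=w['color'][125:215,295:350];m=(abs(c.astype(int).max(2)-c.min(2))<14)&(c.mean(2)>75)&(c.mean(2)<135)
np.set_printoptions(linewidth=250)
for r in range(0,90,5): print(125+r,c[r,::3].mean(1).astype(int))
print('grip',f(323,145,.063),f(322,196,.063))
for k in [(117,206),(250,155),(287,238),(160,280)]: print(f(*k,.055))
E
```

```text
125 [172 153 176 162 191 173 176 163 167 102 107 105 147 108 115 118 108 100 101]
130 [169 161 175 154 152 157  44  48  46  53  51  52  85 110 105  88 113 107 117]
135 [158 135 148 146 147 191 211 207 122 127 130 131 129 126 122 109 120 110 118]
140 [136 133 150 133 160 187 163  73  74  77  74  75 127 112 127 122 106 120 117]
145 [104 158 164 156 141 192 113 129 131 126 124 100 127  88 108 116 123 112 121]
150 [ 99  99 158 150 161 192 108 135 137 131 127 101 122 109 108 105 108 109 106]
155 [ 83 100 154 146 168 190 112 135 136 135 126  96 126 113 113 103 112 107 113]
160 [ 89  91  81 153 160 192 114 131 138 133 120  97 125 107  91 104 113 112 121]
165 [ 88  91  99 167 144 190 117 135 135 131 120  94 127 107 119  99 114 119 163]
170 [ 93  87  83  94 171 191 117 133 134 129 118  88 127 105 104 101 171 187 171]
175 [101  78  81  86 128 186 122 133 132 132 117  88 132 126 119 176 163 178 172]
180 [103 103  98  91 104 188 123 134 135 131 114  85 152 171 174 157 177 183 182]
185 [110 112 118 107 109 111 127 135 134 129 116 104 185 186 170 171 171 179 175]
190 [109  98  78  92  88  93  96 126 129 118 133 160 142 150 126 152 166 166 171]
195 [110  94  94  96 101  95  98 146 159 159 166 156 147 153 158 148 148 148 125]
200 [104  93  95  95  87  95 159 167 180 158 152 164 164 150 163 166 151 133 174]
205 [104 100 101 154 162 146 135 166 156 137 122 166 162 159 160 159 131 151 175]
210 [124 115 106 158 170 147 165 144 150 145 141 127 154 164 165 162 156 140 144]
grip [ 0.5203 -0.0448  0.063 ] [ 0.5758 -0.0642  0.063 ]
[ 0.5142 -0.3014  0.055 ]
[ 0.5064 -0.1277  0.055 ]
[ 0.616  -0.1225  0.055 ]
[ 0.6207 -0.2972  0.055 ]
```

Call:
{"op": "apply_moves", "data": {"deltas": [[0.35,[-0.02,-0.008,0.2],0.002],[0.35,[-0.02,-0.008,0.4],0.002],[0.35,[-0.02,-0.008,0.6],0.002],[0.35,[-0.02,-0.008,0.8],0.002],[0.35,[-0.02,-0.008,0.95],0.002],[0.35,[-0.02,-0.008,1.0],0.002],[0.35,[-0.02,-0.008,1.0],0.002]]}}

```text
t: 5.15
eef_pos: [0.5468, -0.0561, 0.102]
tool_rot: [0.0, 0.164, 0.986, 0.0]
contact_force: [-0.6, -0.2, -0.6]
gripper_width: 0.653
grasp_force: 0.0
```

```bash
python3 - <<'E'
from h import *
P,R,o=pose();w=bot.read_camera('wrist')
T=np.eye(4);T[:3,:3]=R;T[:3,3]=P;T=T@w['hand_eye'];np.save('T.npy',T)
print(P,yaw(R),[(np.round(d['point'],3).tolist(),round(d['confidence'],2)) for d in bot.look_for(w,'scraper_center')])
crop(w,180,100,280,210,2.8,'w3.png')
plan((.545,-.0555,.027,71))
E
```

```text
[ 0.54684388 -0.05605921  0.10203413] 71.06401788190648 [([0.618, 0.014, 0.027], 0.88), ([0.54, -0.053, 0.06], 0.77), ([0.492, 0.152, 0.008], 0.6)]
t 5.25 P [ 0.5478 -0.0564  0.1035] yawY 71.03 F [0.5 0.  0.1]
(0.545, -0.0555, 0.027, 71) -> [0.016, -0.001, 0.382] turn 0.0001 rows>= 2.0
```

View pics/w3.png

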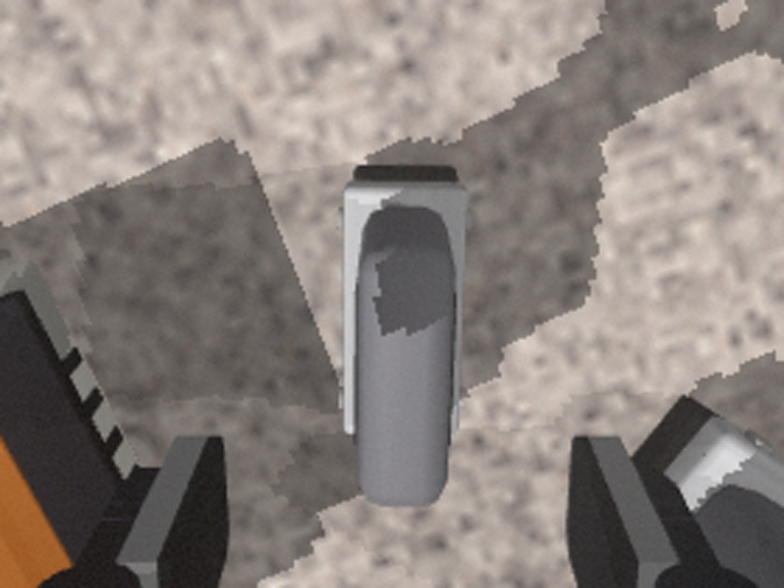

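Call:
{"op": "apply_moves", "data": {"deltas": [[0.35,[0.01,0,0.15],0],[0.35,[0.01,0,0.28],0],[0.35,[0.01,0,0.37],0],[0.35,[0.01,0,0.38],0],[0.8,[0.01,0,0.38],0],[0.9,[0.01,0,0.38],0],[0.9,[0.01,0,0.38],0],[0.9,[0.01,0,0.38],0],[0.9,[0.01,0,0.38],0]], "squeeze": 60}}

```text
t: 6.15
eef_pos: [0.5454, -0.0558, 0.027]
tool_rot: [0.001, 0.165, 0.986, 0.0]
contact_force: [-0.6, -0.0, 8.0]
gripper_width: 0.225
grasp_force: 59.3
```

```bash
cat >> h.py <<'E'
O=np.array([.564,-.2135]);YI=2.0
def il(x,y): 
    a=np.radians(YI);return O+np.array([np.cos(a)*x-np.sin(a)*y,np.sin(a)*x+np.cos(a)*y])/1000
E
python3 - <<'E'
from h import *
w=bot.read_camera('wrist');T=np.load('T.npy')
f=lambda u,v,z:onz(w,(180+u/2.8,100+v/2.8),z,T)
for r in [f(405,215,.063),f(402,500,.063),f(346,188,.0195),f(465,188,.0195)]:print(r)
s=il(8,76)
plan((.5454,-.0558,.16,71),(*s,.16,92),(*s,.085,92))
E
```

```text
[ 0.5145 -0.0432  0.063 ]
[ 0.574 -0.064  0.063]
[ 0.514  -0.0575  0.0195]
[ 0.5232 -0.0306  0.0195]
t 6.2 P [ 0.5453 -0.0558  0.027 ] yawY 71.02 F [-0.6  0.4  7. ]
(0.5454, -0.0558, 0.16, 71) -> [-0.002, 0.001, -0.665] turn 0.0001 rows>= 3.0
(np.float64(0.5693427648667626), np.float64(-0.13726710117292873), 0.16, 92) -> [-0.248, -0.345, -0.665] turn -0.0583 rows>= 4.0
(np.float64(0.5693427648667626), np.float64(-0.13726710117292873), 0.085, 92) -> [-0.247, -0.346, -0.29] turn -0.0583 rows>= 3.0
```

Call:
{"op": "apply_moves", "data": {"deltas": [[0.9,[0,0,-0.2],0],[0.9,[0,0,-0.45],0],[0.9,[0,0,-0.665],0],[0.9,[-0.08,-0.1,-0.665],-0.015],[0.9,[-0.16,-0.22,-0.665],-0.035],[0.9,[-0.25,-0.345,-0.665],-0.0583],[0.9,[-0.25,-0.345,-0.5],-0.0583],[0.9,[-0.25,-0.345,-0.39],-0.0583],[0.9,[-0.25,-0.345,-0.34],-0.0583],[0.9,[-0.25,-0.345,-0.31],-0.0583],[0.9,[-0.25,-0.345,-0.31],-0.0583]]}}

```text
t: 7.3
eef_pos: [0.5687, -0.1371, 0.0873]
tool_rot: [-0.0, -0.018, 1.0, 0.0]
contact_force: [0.6, -0.3, 0.7]
gripper_width: 0.225
grasp_force: 59.0
```

```bash
python3 - <<'E'
from h import *
plan((*il(8,76),.082,92))
w=bot.read_camera('wrist');t=bot.read_camera('top')
a=cv2.resize(t['color'][180:280,300:450,::-1],(400,267),interpolation=cv2.INTER_CUBIC)
a=cv2.copyMakeBorder(a,0,233,0,0,cv2.BORDER_CONSTANT)
b=cv2.resize(w['color'][:,:,::-1],None,fx=.625,fy=1.25) if 0 else cv2.resize(w['color'][100:350,120:320,::-1],(400,500))
cv2.imwrite('pics/m2.png',np.hstack([a,b]))
E
```

```text
t 7.3 P [ 0.5687 -0.1371  0.0873] yawY 92.03 F [ 0.6 -0.3  0.7]
(np.float64(0.5693427648667626), np.float64(-0.13726710117292873), 0.082, 92) -> [-0.003, -0.001, 0.027] turn 0.0001 rows>= 1.0
```

View pics/m2.png

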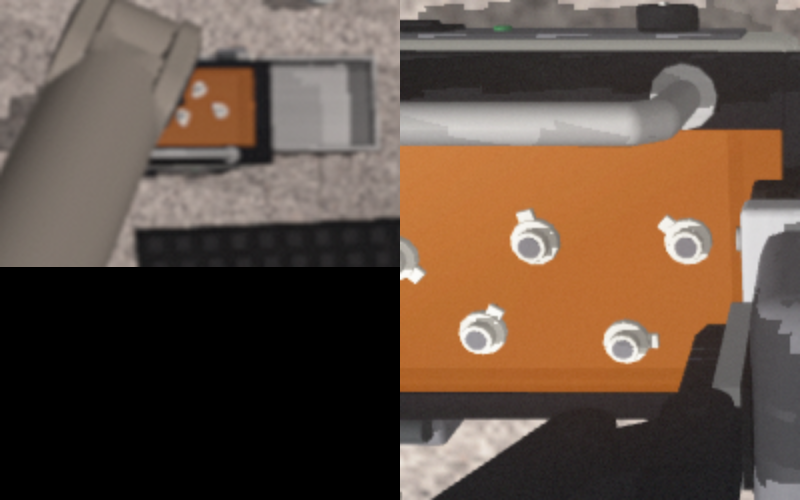

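Call:
{"op": "apply_moves", "data": {"deltas": [[0.9,[0,0,0.013],0],[0.9,[0,0,0.026],0],[0.9,[0,0,0.026],0]]}}

```text
t: 7.7
eef_pos: [0.5687, -0.1372, 0.0821]
tool_rot: [0.0, -0.018, 1.0, 0.0]
contact_force: [-0.3, 0.1, -0.9]
gripper_width: 0.229
grasp_force: 59.0
```

Call:
{"op": "apply_moves", "data": {"deltas": [[0.9,[0,0,0.005],0],[0.9,[0,0,0.005],0]]}}

```text
t: 7.9
eef_pos: [0.5688, -0.1373, 0.082]
tool_rot: [0.0, -0.017, 1.0, 0.0]
contact_force: [-3.2, 1.6, 6.9]
gripper_width: 0.225
grasp_force: 60.2
```

Call:
{"op": "apply_moves", "data": {"deltas": [[0.9,[0,-0.03,0],0],[0.9,[0,-0.075,0],0],[0.9,[0,-0.12,0],0],[0.9,[0,-0.165,0],0],[0.9,[0,-0.21,0],0],[0.9,[0,-0.255,0],0],[0.9,[0,-0.3,0],0],[0.9,[0,-0.345,0],0],[0.9,[0,-0.39,0],0],[0.9,[0,-0.435,0],0],[0.9,[0,-0.47,0],0],[0.9,[0,-0.5,0],0]]}}

```text
t: 9.1
eef_pos: [0.5732, -0.237, 0.082]
tool_rot: [0.001, -0.018, 1.0, 0.001]
contact_force: [-0.0, 4.7, 7.2]
gripper_width: 0.224
grasp_force: 60.0
```

```bash
python3 - <<'E'
from h import *
plan((*il(8,-86),.082,92))
w=bot.read_camera('wrist')
crop(w,60,60,350,260,2.2,'w4.png')
E
```

```text
t 9.1 P [ 0.5732 -0.237   0.082 ] yawY 92.02 F [-0.   4.7  7.2]
(np.float64(0.5749964833325678), np.float64(-0.29916841515002224), 0.082, 92) -> [0.002, -0.311, -0.001] turn 0.0001 rows>= 2.0
```

View pics/w4.png

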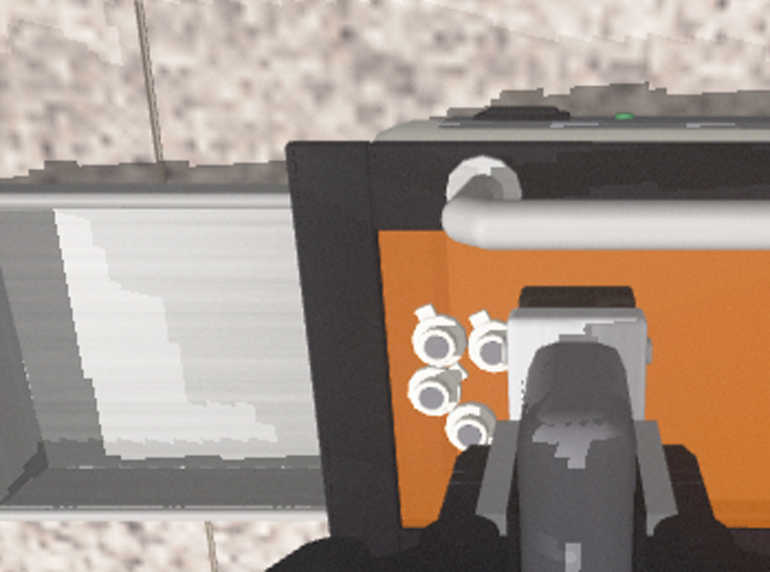

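Call:
{"op": "apply_moves", "data": {"deltas": [[0.9,[0,-0.03,0],0],[0.9,[0,-0.06,0],0],[0.9,[0,-0.09,0],0],[0.9,[0,-0.12,0],0],[0.9,[0,-0.15,0],0],[0.9,[0,-0.18,0],0],[0.9,[0,-0.21,0],0],[0.9,[0,-0.24,0],0],[0.9,[0,-0.27,0],0],[0.9,[0,-0.3,0],0],[0.9,[0,-0.32,0],0],[0.9,[0,-0.32,0],0]]}}

```text
t: 10.35
eef_pos: [0.5752, -0.3017, 0.082]
tool_rot: [0.001, -0.017, 1.0, -0.0]
contact_force: [0.2, 1.6, 6.4]
gripper_width: 0.23
grasp_force: 60.0
```

```bash
python3 - <<'E'
from h import *
s=il(8,60)
w=bot.read_camera('wrist');t=bot.read_camera('top');s2=bot.read_camera('scene')
for n,p in [('w',w),('t',t),('s',s2)]:print(n,[(np.round(d['point'],3).tolist(),round(d['confidence'],2)) for d in bot.look_for(p,'cap1')])
plan((*il(8,-86),.082,92))
a=cv2.resize(w['color'][60:330,100:420,::-1],(400,338));b=cv2.resize(s2['color'][205:325,280:450,::-1],(400,282),interpolation=cv2.INTER_CUBIC)
b=cv2.copyMakeBorder(b,0,56,0,0,cv2.BORDER_CONSTANT);cv2.imwrite('pics/m3.png',np.hstack([a,b]))
E
```

```text
w [([0.55, -0.318, 0.008], 0.88), ([0.54, -0.307, 0.013], 0.84), ([0.556, -0.319, 0.012], 0.53)]
t []
s [([0.771, -0.279, 0.038], 0.66)]
t 10.65 P [ 0.5752 -0.3017  0.0819] yawY 92.0 F [0.6 2.2 6.1]
(np.float64(0.5749964833325678), np.float64(-0.29916841515002224), 0.082, 92) -> [0.001, 0.013, -0.0] turn -0.0 rows>= 1.0
```

View pics/m3.png

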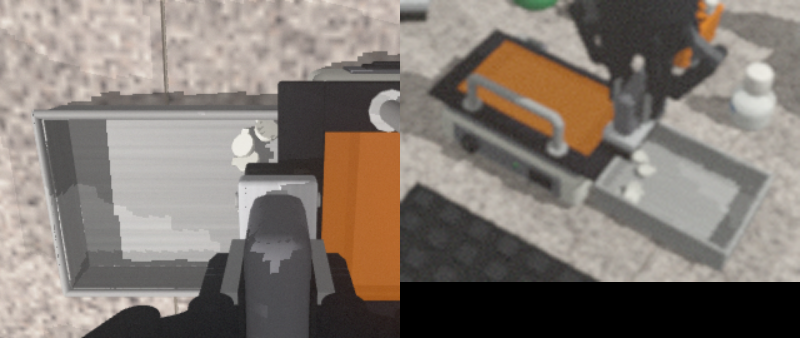

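Call:
{"op": "apply_moves", "data": {"deltas": [[0.9,[0,0,-0.1],0],[0.9,[0,0,-0.3],0],[0.9,[0,0.1,-0.4],0],[0.9,[0,0.3,-0.4],0],[0.9,[0,0.5,-0.4],0],[0.9,[0,0.6,-0.4],0],[0.9,[0,0.6,-0.4],0]]}}

```text
t: 11.35
eef_pos: [0.5703, -0.1771, 0.1605]
tool_rot: [-0.001, -0.02, 1.0, 0.001]
contact_force: [0.4, -0.6, -2.2]
gripper_width: 0.225
grasp_force: 59.0
```

```bash
python3 - <<'E'
from h import *
P,R,o=pose();w=bot.read_camera('wrist')
T=np.eye(4);T[:3,:3]=R;T[:3,3]=P;T=T@w['hand_eye'];np.save('T.npy',T)
print([(np.round(d['point'],3).tolist(),round(d['confidence'],2)) for d in bot.look_for(w,'cap1')])
plan((.545,-.056,.16,71),(.545,-.056,.029,71))
crop(w,0,40,480,330,1.6,'w5.png')
E
```

```text
[]
t 11.45 P [ 0.57   -0.1817  0.1609] yawY 92.03 F [-0.7 -1.  -1.6]
(0.545, -0.056, 0.16, 71) -> [0.103, 0.632, 0.004] turn 0.0584 rows>= 3.0
(0.545, -0.056, 0.029, 71) -> [0.102, 0.633, 0.659] turn 0.0584 rows>= 4.0
```

View pics/w5.png

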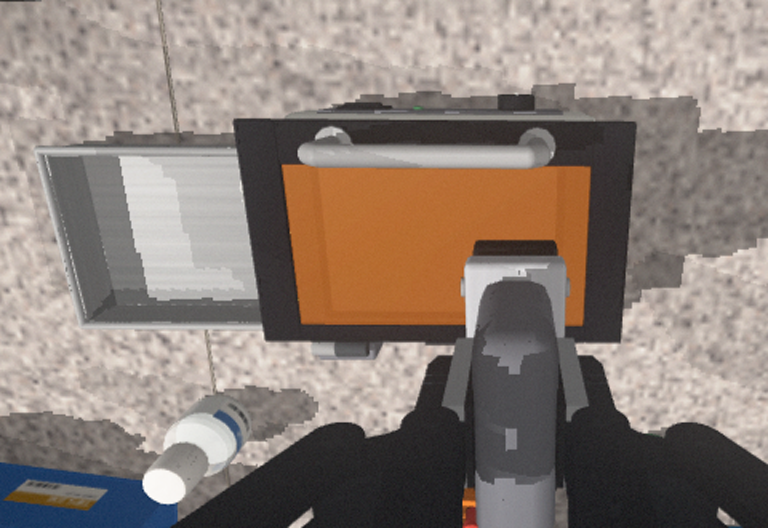

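Call:
{"op": "apply_moves", "data": {"deltas": [[0.9,[0.03,0.2,0],0.015],[0.9,[0.06,0.4,0],0.035],[0.9,[0.1,0.6,0],0.0584],[0.9,[0.1,0.635,0.1],0.0584],[0.9,[0.1,0.635,0.3],0.0584],[0.9,[0.1,0.635,0.5],0.0584],[0.9,[0.1,0.635,0.6],0.0584],[0.9,[0.1,0.635,0.645],0.0584],[0.9,[0.1,0.635,0.66],0.0584],[0.9,[0.1,0.635,0.668],0.0584],[0.9,[0.1,0.635,0.668],0.0584]]}}

```text
t: 12.55
eef_pos: [0.5467, -0.0556, 0.0285]
tool_rot: [0.001, 0.166, 0.986, 0.0]
contact_force: [-0.2, -0.8, -1.3]
gripper_width: 0.224
grasp_force: 59.1
```

```bash
python3 - <<'E'
from h import *
w=bot.read_camera('wrist');T=np.load('T.npy')
f=lambda u,v,z:onz(w,(u/1.6,40+v/1.6),z,T)
for r in [f(303,153,.0905),f(550,155,.0905),f(238,121,.055),f(634,123,.055),f(620,341,.055),f(266,341,.055)]:print(r)
plan((.545,-.056,.027,71))
E
```

```text
[ 0.5206 -0.26    0.0905]
[ 0.5174 -0.1652  0.0905]
[ 0.5128 -0.3008  0.055 ]
[ 0.5064 -0.1265  0.055 ]
[ 0.6125 -0.122   0.055 ]
[ 0.6198 -0.2989  0.055 ]
t 12.6 P [ 0.5467 -0.0554  0.0285] yawY 70.96 F [-0.3 -0.3 -1.7]
(0.545, -0.056, 0.027, 71) -> [0.007, -0.006, 0.008] turn -0.0001 rows>= 1.0
```

Call:
{"op": "apply_moves", "data": {"deltas": [[0.9,[0,0,0.005],0],[0.9,[0,0,0.008],0],[0.9,[0,0,0.008],0],[0.55,[0,0,0.008],0],[0.4,[0,0,0.008],0],[0.35,[0,0,0.008],0],[0.35,[0,0,0.008],0],[0.35,[0,0,-0.05],0],[0.35,[0,0,-0.2],0],[0.35,[0,0,-0.45],0],[0.35,[0,0,-0.7],0],[0.35,[0,0,-0.95],0]]}}

```text
t: 13.8
eef_pos: [0.5453, -0.0555, 0.2201]
tool_rot: [0.0, 0.166, 0.986, -0.0]
contact_force: [1.8, 1.1, -0.5]
gripper_width: 0.649
grasp_force: 0.0
```

```bash
python3 - <<'E'
from h import *
P,R,o=pose();w=bot.read_camera('wrist');s=bot.read_camera('scene')
for n in ['scraper_center','cap1']:
  for p in (w,s): print(n,[(np.round(d['point'],3).tolist(),round(d['confidence'],2)) for d in bot.look_for(p,n)])
plan((.519,-.2126,.2,2),(.519,-.2126,.0715,2))
print(np.round(o['q'],2))
E
```

```text
scraper_center [([0.543, -0.05, 0.058], 0.85), ([0.633, 0.017, 0.084], 0.65), ([0.486, 0.169, 0.034], 0.55)]
scraper_center [([0.546, -0.064, 0.04], 0.75), ([0.624, 0.005, 0.051], 0.72)]
cap1 []
cap1 []
t 14.1 P [ 0.545  -0.0549  0.2169] yawY 70.98 F [-0.   0.2 -0.6]
(0.519, -0.2126, 0.2, 2) -> [-0.134, -0.788, 0.085] turn 0.1916 rows>= 9.0
(0.519, -0.2126, 0.0715, 2) -> [-0.135, -0.788, 0.727] turn 0.1916 rows>= 9.0
[-0.46  0.31  0.55  1.9  -0.19  0.98  1.42]
```

Call:
{"op": "apply_moves", "data": {"deltas": [[0.35,[0,-0.05,0],0.02],[0.35,[-0.02,-0.15,0],0.04],[0.35,[-0.04,-0.25,0],0.06],[0.35,[-0.06,-0.35,0],0.08],[0.35,[-0.08,-0.45,0],0.1],[0.35,[-0.1,-0.55,0],0.12],[0.35,[-0.12,-0.65,0],0.145],[0.35,[-0.134,-0.75,0.05],0.17],[0.35,[-0.134,-0.788,0.15],0.1916],[0.35,[-0.134,-0.788,0.3],0.1916],[0.35,[-0.134,-0.788,0.4],0.1916],[0.35,[-0.134,-0.788,0.4],0.1916]]}}

```text
t: 15.3
eef_pos: [0.5167, -0.2118, 0.1337]
tool_rot: [-0.003, 0.695, 0.719, -0.002]
contact_force: [-0.1, 0.7, 0.4]
gripper_width: 0.652
grasp_force: 0.0
```

```bash
python3 - <<'E'
from h import *
P,R,o=pose();w=bot.read_camera('wrist')
T=np.eye(4);T[:3,:3]=R;T[:3,3]=P;T=T@w['hand_eye']
for n in ['pull','cap1','tray']: print(n,[(np.round(d['point'],3).tolist(),round(d['confidence'],2)) for d in bot.look_for(w,n)])
plan((.519,-.2126,.0715,2)); print(np.round(o['q'],2))
Ti=np.linalg.inv(T)
for d in (-.0045,0,.0045):
  for y in (-.03,.0,.03):
    p=np.append([*il(-46+d*1000,y*1000)],[.0905,1]);q=w['intrinsics']@(Ti@p)[:3];print(d,y,(q[:2]/q[2]).round(1))
# brightness profile across the bar at bar centre
p=np.array([.519,-.2126,.0905,1]);q=w['intrinsics']@(Ti@p)[:3];u,v=(q[:2]/q[2]).astype(int);print(u,v)
np.set_printoptions(linewidth=250)
print(w['color'][v,u-30:u+31:2].tolist());print(w['color'][v-30:v+31:2,u].mean(1).astype(int))
E
```

```text
pull [([0.561, -0.193, 0.061], 0.84), ([0.561, -0.375, 0.003], 0.33), ([0.712, -0.092, 0.022], 0.33)]
cap1 []
tray [([0.56, -0.373, 0.004], 0.76)]
t 15.5 P [ 0.5201 -0.2132  0.1382] yawY 1.99 F [-0.  -0.  -0.3]
(0.519, -0.2126, 0.0715, 2) -> [0.003, -0.006, 0.333] turn -0.0 rows>= 2.0
[-0.31  0.51  0.77  1.96 -0.47  0.86  0.75]
-0.0045 -0.03 [317.7 281.7]
-0.0045 0.0 [317.6 237. ]
-0.0045 0.03 [317.4 188.2]
0 -0.03 [325.  281.7]
0 0.0 [325.2 237.1]
0 0.03 [325.4 188.2]
0.0045 -0.03 [332.2 281.7]
0.0045 0.0 [332.8 237.1]
0.0045 0.03 [333.4 188.2]
326 233
[[193, 179, 174], [195, 184, 176], [201, 191, 183], [204, 190, 183], [130, 120, 116], [132, 121, 116], [74, 67, 65], [118, 116, 114], [83, 77, 75], [68, 63, 59], [70, 61, 59], [66, 59, 57], [75, 69, 64], [174, 171, 168], [213, 210, 205], [226, 224, 221], [234, 230, 230], [229, 227, 226], [221, 219, 216], [194, 190, 186], [93, 84, 83], [83, 74, 71], [166, 106, 62], [225, 143, 75], [225, 142, 76], [227, 143, 76], [227, 144, 75], [227, 144, 78], [228, 144, 77], [227, 143, 74], [227, 142, 74]]
[223 221 220 223 223 222 223 221 224 222 221 222 222 223 220 223 221 221 221 222 221 221 222 222 222 222 222 222 222 221 222]
```

Call:
{"op": "apply_moves", "data": {"deltas": [[0.35,[0,0,0.12],0],[0.35,[0,0,0.24],0],[0.35,[0,0,0.32],0],[0.35,[0,0,0.333],0],[0.35,[0,0,0.333],0],[0.7,[0,0,0.333],0],[0.9,[0,0,0.333],0],[1,[0,0,0.333],0],[1,[0,0,0.333],0],[1,[0,0,0.333],0],[1,[0,0,0.333],0]], "squeeze": 50}}

```text
t: 16.6
eef_pos: [0.5203, -0.2129, 0.0716]
tool_rot: [0.0, 0.695, 0.719, 0.0]
contact_force: [-1.4, 1.7, 6.5]
gripper_width: 0.088
grasp_force: 48.9
```

```bash
python3 - <<'E'
from h import *
P,R,o=pose();print(o['gripper_width'],o['grasp_force'],o['q'].round(2) if hasattr(o['q'],'round') else o['q'])
# path: bar about hinge
b0=np.array([-101,38.]);th=np.radians(np.arange(0,46,5))
ts=[]
for a in th:
    d=np.array([b0[0]*np.cos(a)+b0[1]*np.sin(a),-b0[0]*np.sin(a)+b0[1]*np.cos(a)])-b0
    e=np.radians(YI);ts.append((P[0]+d[0]*np.cos(e)/1000,P[1]+d[0]*np.sin(e)/1000,P[2]+d[1]/1000,2))
plan(*ts)
E
```

```text
0.08828281763222554 48.85473668575287 [-0.24  0.6   0.69  1.99 -0.56  0.75  0.83]
t 16.6 P [ 0.5203 -0.2129  0.0716] yawY 2.0 F [-1.4  1.7  6.5]
(np.float64(0.5202738399760463), np.float64(-0.21294143071306668), np.float64(0.0715766285419148), 2) -> [0.0, 0.0, 0.0] turn 0.0 rows>= 1.0
(np.float64(0.5239678420352959), np.float64(-0.21281243331865357), np.float64(0.0802347570869146), 2) -> [0.0, 0.019, -0.043] turn 0.0 rows>= 1.0
(np.float64(0.5284019332402471), np.float64(-0.2126575914417801), np.float64(0.08853778910073867), 2) -> [0.0, 0.041, -0.085] turn 0.0 rows>= 1.0
(np.float64(0.5335423674794527), np.float64(-0.21247808352262532), np.float64(0.09642253349625399), 2) -> [0.0, 0.067, -0.124] turn 0.0 rows>= 1.0
(np.float64(0.5393500229444732), np.float64(-0.21227527572484384), np.float64(0.10382898260767186), 2) -> [0.0, 0.096, -0.161] turn 0.0 rows>= 1.0
(np.float64(0.5457806998704617), np.float64(-0.2120507115382355), np.float64(0.11070076888511812), 2) -> [0.0, 0.128, -0.195] turn 0.0 rows>= 1.0
(np.float64(0.5527854569230625), np.float64(-0.21180610003185593), np.float64(0.11698559388572345), 2) -> [0.0, 0.163, -0.227] turn 0.0 rows>= 2.0
(np.float64(0.5603109836715171), np.float64(-0.21154330284696915), np.float64(0.12263562629635213), 2) -> [0.0, 0.201, -0.255] turn 0.0 rows>= 2.0
(np.float64(0.5683000063132329), np.float64(-0.21126432002883344), np.float64(0.12760786595877643), 2) -> [0.0, 0.241, -0.28] turn 0.0 rows>= 2.0
(np.float64(0.5766917235620024), np.float64(-0.21097127480514924), np.float64(0.1318644711268449), 2) -> [0.0, 0.283, -0.301] turn 0.0 rows>= 2.0
```

```bash
python3 - <<'E'
from h import *
s=bot.read_camera('scene');g=s['color'].min(2)
sub=g[255:310,360:440];m=(sub>185).astype(np.uint8)
n,l,st,c=cv2.connectedComponentsWithStats(m)
for i in range(1,n): print(st[i,4],(c[i]+[360,255]).round(),onz(s,c[i]+[360,255],.006)[:2])
for r in g[262:302,366:400]: print(''.join(' .:-=+*#%@'[min(9,max(0,(int(v)-70)//16))] for v in r))
E
```

```text
1 [407. 260.] [ 0.6543 -0.3304]
2 [422. 261.] [ 0.6708 -0.3572]
17 [382. 271.] [ 0.5942 -0.3023]
19 [384. 277.] [ 0.584  -0.3143]
40 [379. 286.] [ 0.5548 -0.3184]
            :=++==-:...:.::.::::-=
           .=++==--:.::::......:::
          .=+++===--::::::.:......
          -+++=======--:::::..:::.
         :=++====+++++==-:::::...:
        :=++====++++++++==-::::.:.
       .=++===++*+++++++++==-::::.
      .=+++==+*##*++++++++++=-::::
      -++===+*%%%#*++++++++++==-::
     :=++===+*%%%%#*+++++++++++==-
    .=++===-=*#%%%#*+++++++++++++=
   .=+++===--=+*###**+++++++++++++
   -+++========++****++++++++++++*
  :+++====++++=+*###***++++++++***
 :=++====++++==*#%%%##**++++++++**
.=++====++++=--+%%%%%#*++++++++++*
=+++====+++++=:=*#%##**+++++++*+**
+++===+++++++=--=**#**+++++++++++*
++====++++++++=--=++++++++++++++++
+====+++++++++++=+++++++++++++++++
=====++++++*****++++++++++++++++++
===++++++++*####*++++++++++++*+++*
=++++++===+#####*+++++++++++++*+++
==++++*=:-*#%%###++++++++++++++++*
:-=+++++-=#%%%%##*++++++++++++++++
.:--=+++=*%%%%%##*++++++++++++++++
...:--=++*#%%%%#*+++++++++++++++++
.....:--=+*#%%%#*+++++++++++++++++
.......:-=+**%#***++++++++++++++++
........::-=+***+++++++++++++++++*
.:.....:..::-=+*****+*+*++++++**++
.:.::.:.....::-=+**++***++++****++
::::.........::-==+*****+**++*+***
::......::......::=++********++*+*
=::.........:::..::-=++*+**+****++
=-::...:.:....::...::-=++**+******
====-....:.:.....::...:-=++*++****
+=++=::....:.:...:.:...::-=+++***#
+++++=-:..::.:::.:...:..:::-=+***#
+++++++=---::...::.:.:::::::--++*#
```

Call:
{"op": "apply_moves", "data": {"deltas": [[1,[0,0.009,-0.022],0],[1,[0,0.019,-0.043],0],[1,[0,0.03,-0.064],0],[1,[0,0.041,-0.085],0],[1,[0,0.054,-0.105],0],[1,[0,0.067,-0.124],0],[1,[0,0.081,-0.143],0],[1,[0,0.096,-0.161],0],[1,[0,0.112,-0.178],0],[1,[0,0.128,-0.195],0],[1,[0,0.145,-0.211],0],[1,[0,0.163,-0.227],0]]}}

```text
t: 17.85
eef_pos: [0.5501, -0.2119, 0.1165]
tool_rot: [-0.002, 0.695, 0.719, -0.001]
contact_force: [-10.0, 0.1, 5.0]
gripper_width: 0.082
grasp_force: 48.7
```

Call:
{"op": "apply_moves", "data": {"deltas": [[1,[0,0.019,-0.014],0],[1,[0,0.038,-0.028],0],[1,[0,0.058,-0.041],0],[1,[0,0.078,-0.053],0],[1,[0,0.099,-0.064],0],[1,[0,0.12,-0.074],0],[1,[0,0.12,-0.074],0],[1,[0,0.12,-0.074],0]]}}

```text
t: 18.65
eef_pos: [0.5751, -0.2111, 0.1329]
tool_rot: [-0.001, 0.695, 0.719, 0.0]
contact_force: [-11.9, 2.2, 16.7]
gripper_width: 0.085
grasp_force: 50.8
```

```bash
python3 - <<'E'
from h import *
P,R,o=pose();print(P,o['contact_force'],o['gripper_width'],o['grasp_force'])
e=np.radians(YI);h=il(55,0);dx=(P[:2]-h)@[np.cos(e),np.sin(e)]
dz=P[2]+.019-.0525;print('open deg',np.degrees(np.arctan2(dz,-dx)-np.arctan2(38,101)),'r',np.hypot(dx,dz))
s=bot.read_camera('scene')
for n in ['cover','reagent','tube_rack','tape','scraper_center']: print(n,[(np.round(d['point'],3).tolist(),round(d['confidence'],2)) for d in bot.look_for(s,n)])
E
```

```text
[ 0.57505475 -0.21111259  0.13292406] [-11.94532354   2.17188121  16.73099908] 0.08521311389353493 50.75974881649017
open deg 45.57340331804965 r 0.10867199754453401
cover [([0.56, -0.236, 0.128], 0.55)]
reagent [([0.687, -0.364, 0.036], 0.98), ([0.742, -0.232, 0.037], 0.18)]
tube_rack [([0.74, -0.231, 0.036], 0.69)]
tape []
scraper_center [([0.548, -0.063, 0.041], 0.85), ([0.624, 0.004, 0.051], 0.77)]
```

Call:
{"op": "apply_moves", "data": {"deltas": [[1,[0,-0.001,-0.003],0],[1,[0,-0.001,-0.003],0],[1,[0,-0.001,-0.003],0]]}}

```text
t: 19.25
eef_pos: [0.5749, -0.2111, 0.1329]
tool_rot: [-0.001, 0.695, 0.719, -0.0]
contact_force: [-8.9, 0.7, 10.2]
gripper_width: 0.083
grasp_force: 50.1
```

Force is easing and the cover is held at about 45°. Handing in.

```bash
python3 -c "
from station import bot
print(bot.hand_in())"
```

```text
the job is handed in; nothing more can be done
None
```

The job is handed in: the cover is clear, the caps show in the tray (three lie in one clump, so the count of five is inferred), the block is back upright on the worktop, and the gripper is holding the cover at about 45 degrees. The bottle and tube rack read where they started, but the tape roll was not picked up in the last picture.

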